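# Take the dried glue-up out of its press stack

## Task

The glue has dried, so take the press stack apart from the top down: stand the steel weight in the empty well of the weight rest and lay the wooden caul flat in the caul tray. Then put the ring on its stand, over the post and resting flat on the shoulder, and lay the oval plaque flat on the four rubber points of its stand, centred and lengthwise with it. Set everything down gently, without dropping it, and do not let the ring or the plaque down onto the bench on the way.

Things in the scene. Friction and masses are not known exactly. Their poses are not given: they have to be found in the camera images.
- weight: Turned steel press weight on top of the stack, 0.3 to 0.5 kg: a round body 40 mm in diameter and 36 mm tall, on it a stem 14 mm thick and then a round knob 20 mm in diameter from 52 to 65 mm above the underside (domed to 68 mm). Grasp it by the knob, from above. Origin: centre of its underside; z up along its axis.
- caul: Pale beech pressing block with a thin cork face below, under the weight: 54 mm (its x) by 40 mm (its y), 22 mm high, about 35 g. It lies on the ring. Origin: centre of its underside; z up.
- ring: Flat brown fibreboard ring under the caul, lying on the plaque: 60 mm outside diameter, 28 mm hole, 14 mm thick, about 26 g, with a circle of small wooden dots on top. Origin: centre of its underside, in the middle of the hole; z up.
- plaque: Oval pale wooden plaque at the bottom of the stack, lying on the press board: 120 mm long (its x) and 58 mm wide (its y), with straight parallel long sides (62 mm of them straight) and half-round ends, 14 mm thick, about 55 g; a dark layer shows in its edge and small dots on its ends. Origin: centre of its underside; z up.
- press_board: Fixed plywood board with paper on it, on which the stack stands: 140 mm (x) by 80 mm (y), 20 mm high. Stack heights above the bench: plaque 20 to 34 mm, ring 34 to 48, caul 48 to 70, weight 70 to 138 mm. It stays where it is. Origin: centre of its underside.
- weight_rest: Fixed dark wooden block 136 mm (x) by 76 mm (y), 26 mm high, with two round wells in its top, 59 mm in diameter and 12 mm deep (floor 14 mm above the bench). The well at -x holds another, low steel weight (top 45 mm above the bench); the one at +x is empty. Origin: centre of its underside.
- empty_well (a point): Centre of the floor of the empty well of the weight rest (33 mm along +x from the block's centre, 14 mm above the bench). The steel weight belongs here.
- caul_tray: Fixed shallow wooden tray 140 mm (x) by 100 mm (y) outside, walls 5 mm thick and 14 mm high, floor 5 mm above the bench. Spare cauls, fixed, fill its -x end as far as x = -24 mm, up to 39 mm above the bench; the rest of it, from x = -24 to +65 mm and y = -45 to +45 mm, is free for the caul, lying either way round. Origin: centre of its underside.
- ring_stand: Fixed square stand of grey weathered board, 80 by 80 mm, 12 mm thick, with a round beech shoulder 40 mm in diameter whose top is 26 mm above the bench, and in its middle an upright post 10 mm in diameter with its top 50 mm above the bench. The ring goes over the post and lies on the shoulder. Origin: centre of its underside, on the post's axis.
- oval_stand: Fixed oblong stand of grey weathered board, 110 mm (x) by 56 mm (y), 12 mm thick, with four black rubber points at x = +-35 mm, y = +-16 mm; their tips are 26 mm above the bench. The plaque lies on the four points, its length along the stand's x. Origin: centre of its underside.
Not all that is in view belongs to the job. What is shaped like the plaque but blue or purple is not meant.

How it is judged:
By the outcome, as a careful person would: the job done as asked, in the order asked, and still so for the second after the job is handed in, with the robot touching nothing.
It also fails if it takes over 128 s, if anything falls off the work surface, if the arm or the gripper's body presses on something with over 40 N, if the wrist force passes 120 N, or if a joint passes its speed limit or range.

## Robot

A 6-joint arm with a two-finger parallel gripper is mounted at the origin on the work surface. World frame = base frame: x ahead of the robot, y to its left, z up, the work surface at z = 0. Lengths are in mm, angles in rad, forces in N, time in s.
With the tool pointing down it reaches from about 275 to 750 mm from the base axis. Payload 10.2 kg.
Tool frame: the origin (TCP) lies midway between the tips of the shut fingers; the grasp point (between the pads) lies 19 mm behind it; z points along the fingers, y is the direction in which the jaws open and shut (so a half turn about z gives the same grasp; the last joint's range is limited). The gripper opens to 85 mm and grips with 20 to 120 N. Pads are 22 mm wide; open, the fingers measure 114 mm over their backs; the gripper's body (76 mm by 85 mm) begins 54 mm behind the grasp point. The pads swing forward as they close: fully open they stand 13 mm farther back than shut.
Start: joints at [-1.325, 0.313, 1.498, -0, 1.331, -0.223], TCP at [237.192, -468.37, 200.694] pointing down, gripper open.
Joint ranges: [-2.94, 2.94], [-0.97, 2.17], [0.19, 2.56], [-1.23, 4.37], [0.02, 3.11], [-2.88, 2.88]. Speed limits (rad/s): [2.39, 2.39, 3.01, 3.14, 3.14, 3.14].

## Interface

Orientations are given as a unit quaternion [w, x, y, z].
In Python, from rig import sense, capture, finish_job, search_frame, trace gives the robot as it stands.
- The arm moves only by the tool arm_command, never from a script. Its argument "steps" is one flat list of numbers, 5 for each row, row after row: the shift along the world's x, y, z in units of 50 mm (1.0 is 50 mm), then the turn about the world's z in units of 5 degrees (1.0 is 5 degrees), then the opening in per cent of the stroke, from 0 (shut) to 100 (fully open). In form: [dx, dy, dz, twist, fingers, dx, dy, dz, twist, fingers, ...]. A call has 1 to 5 rows; each row shifts and turns the commanded pose from where the row before left it; what a row does not reach is not made up. A row lasts 1/8 s, in which the tool goes at most 62.5 mm and 10.7 degrees, less where a joint would pass 70% of its speed; a pose out of reach is approached as far as the arm can. A call is refused whole if a number of a shift passes 1 or a number of a turn 1, either way. A call with a gripper value outside its range is refused whole. The fingers move at their own pace and stop on an object; "grip_force" is the grip in N (left out, the last holds). Time passes only in rows, so rows that do not move let the fingers close. It gives the time, the measured TCP pose, the force and the opening at its end, in the units of the state.
- sense(): the state, without advancing time (a new reading comes with each control period).
- capture(name): name is "scene" or "top" or "wrist"; returns a dict with "frame" (480x640x3 uint8, blue, green, red), "fov_y" (degrees; the focal length in pixels is half the picture's height over the tangent of half this angle, whatever the lens; pixels are square), "cx", "cy" (the principal point, pixels), "extrinsics" (4x4, takes a point from world to camera coordinates). Camera axes: x right, y down, z forward; pixel columns grow to the right and rows downward; lengths in mm; the calibration is good to about 2 mm. A picture is of the moment at which its call begins. There is no depth.
- finish_job(): hands the job in, once; it reports no verdict.
Trained networks look in a picture, given as the dict that the camera call returned (one of the last four; its "shot" number tells which), for a name from the list of things; names that differ only in an ending like _2 or _b are one class to them, and where a whole thing is asked for, a point or a joint stands for the part that bears it (a point fixed in the world has none). Each returns a list of dicts, best first, with "score" (0 to 1); they miss things now and then, are a little off and sometimes report something else, mostly with a low value. They report only what shows in the picture. A call takes as long as a camera call. They do not tell look-alikes from the thing itself.
- search_frame(picture, target): "point" ([x, y, z] in mm, in world coordinates, good to about 4 mm: the middle of the surface that is visible of it).
- trace(picture, target): "mask" (480x640 bool, what is visible of it).
The state is a dict: "time_s": time; "joints": joint angles; "dq": joint speeds; "tau": joint torques, N m; "eef_pos": TCP position; "ee_rot": TCP orientation; "force": force on the tool from outside, world axes, zero at the start; "wrist_torque": the same for the moment, N m; "grip_width": opening from 0.0 (shut) to 1.0 (fully open).
Only numpy, scipy, OpenCV 4.12 (cv2) and the standard library are available. Lean on these libraries where they do the work, as an engineer would, in place of code of your own. Each camera call takes 0.05 s, during which the arm holds its last target. There are 200 camera calls.

## Working session

There is one attempt and no reset: what is moved stays moved. The work goes in short steps, Python scripts to look and compute and a tool call to move; the robot and the scene stay as the last step left them, time stands still between calls to the robot, and variables do not carry over. Pictures are saved under pics/ and viewed, on a budget of 14 in all, crops included, one or two more only if the job needs it, and the job is handed in when it is done.

Besides the shell and the picture viewer there is one more tool, called after ">>>" by a JSON object that holds its "name" and its "arguments". arm_command: Moves the arm, as the interface text tells. Its arguments: {"type":"object","properties":{"steps":{"type":"array"},"grip_force":{"type":"number"}},"required":["steps"]}

```bash
mkdir -p pics; ls; cat > h.py <<'E'
import numpy as np, cv2
from rig import sense, capture, finish_job, search_frame, trace
def K(p):
    f=240/np.tan(np.radians(p["fov_y"])/2); return np.array([[f,0,p["cx"]],[0,f,p["cy"]],[0,0,1]])
def px(p,X):
    E=np.array(p["extrinsics"]); c=E[:3,:3]@np.array(X,float)+E[:3,3]; u=K(p)@c; return u[:2]/u[2]
def ray(p,uv,z):
    E=np.array(p["extrinsics"]); R,t=E[:3,:3],E[:3,3]; o=-R.T@t
    d=R.T@np.linalg.inv(K(p))@np.array([uv[0],uv[1],1.]); return o+d*(z-o[2])/d[2]
E
python3 - <<'E'
from h import *
for n in("top","scene"):
    p=capture(n); cv2.imwrite(f"pics/{n}0.png",p["frame"]); E=np.array(p["extrinsics"]); print(n,p["fov_y"],(-E[:3,:3].T@E[:3,3]).round())
    for t in "weight caul ring plaque press_board weight_rest caul_tray ring_stand oval_stand".split():
        print(t,[(r["score"],np.round(r["point"]).tolist(),px(p,r["point"]).round().tolist()) for r in search_frame(p,t)[:4]])
print(sense())
E
```

```text
pics
top 49.793779560951734 [ 269.   62. 1311.]
weight [(0.83, [465.0, 10.0, 102.0], [335.0, 212.0]), (0.65, [454.0, 16.0, 32.0], [331.0, 221.0])]
caul [(0.59, [461.0, 16.0, 70.0], [332.0, 216.0])]
ring [(0.51, [449.0, 27.0, 46.0], [327.0, 222.0]), (0.25, [594.0, -215.0, 13.0], [422.0, 170.0])]
plaque [(0.85, [456.0, 18.0, 35.0], [331.0, 220.0]), (0.71, [263.0, -323.0, 18.0], [466.0, 301.0]), (0.71, [367.0, 493.0, 13.0], [140.0, 252.0])]
press_board [(0.8, [456.0, 22.0, 23.0], [329.0, 221.0]), (0.25, [592.0, -210.0, 13.0], [420.0, 171.0])]
weight_rest [(0.98, [402.0, -332.0, 24.0], [470.0, 246.0])]
caul_tray [(0.6, [388.0, 322.0, 5.0], [210.0, 245.0])]
ring_stand [(0.97, [592.0, -212.0, 12.0], [421.0, 171.0])]
oval_stand [(0.91, [595.0, 215.0, 16.0], [254.0, 165.0]), (0.61, [451.0, 14.0, 32.0], [332.0, 222.0])]
scene 53.47317116012249 [1055.  448.  671.]
weight [(0.88, [477.0, 19.0, 107.0], [280.0, 239.0])]
caul [(0.87, [486.0, 34.0, 63.0], [284.0, 262.0])]
ring [(0.28, [413.0, -324.0, 18.0], [181.0, 206.0])]
plaque [(0.93, [373.0, 498.0, 15.0], [536.0, 344.0]), (0.78, [201.0, 315.0,
[... 429 characters left out ...]
 30.0], [282.0, 281.0])]
{'time_s': 1.0, 'joints': array([-1.32540242e+00,  3.12887660e-01,  1.49771076e+00,  2.32858506e-05,
        1.33101064e+00, -2.23381311e-01]), 'dq': array([ 0.00087418, -0.00095364, -0.00082592, -0.00036196,  0.00143812,
       -0.00010245]), 'tau': array([-7.48820239e-04, -4.12177098e+01, -2.59894574e+01, -3.31879191e-04,
        5.80249689e-04,  9.46702642e-06]), 'eef_pos': array([ 237.19557854, -468.36199919,  200.69643742]), 'ee_rot': array([-8.32765281e-06,  9.72657392e-01,  2.32244692e-01,  1.12188104e-05]), 'force': array([ 0.85027611, -0.16528695, -0.18133832]), 'wrist_torque': array([-0.02730087,  0.02957282,  0.01446294]), 'grip_width': 0.9997608760695187}
```

```bash
python3 - <<'E'
import cv2
a=cv2.imread("pics/top0.png"); cv2.imwrite("pics/top1.png",cv2.resize(a[130:340,110:510],(800,420),interpolation=cv2.INTER_CUBIC))
E
```

```text
(no output)
```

View pics/top1.png

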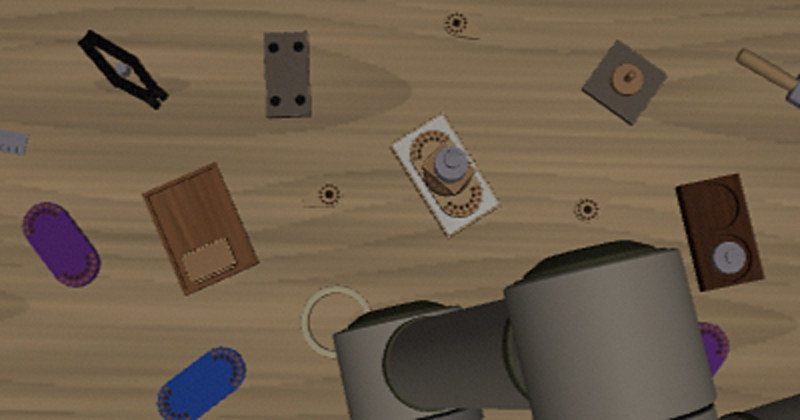

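View pics/scene0.png

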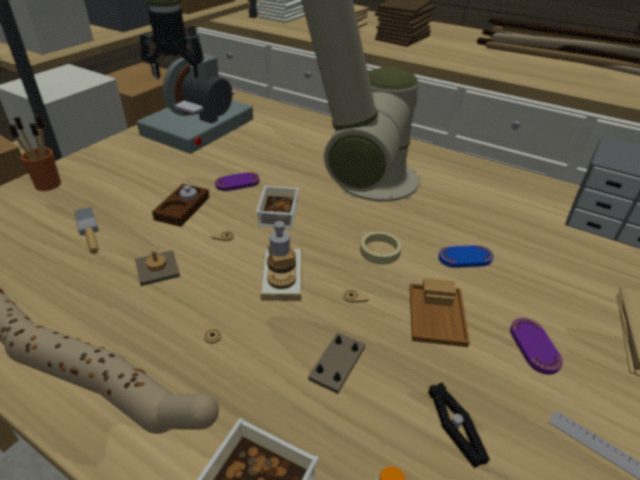

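Listing: stack at top px (331,218) / scene (280,270). Look-alikes are the low weight in the rest, top ≈(474,258), blue and purple plaques at top ≈(211,321), (140,252), (466,301), and the pale hoop at ≈(277,290), which is not the fibre ring. The job's weight is the tall knobbed one on the stack. Stands: rest (470,246) with its far well empty, tray (210,245), ring stand (421,171), oval stand (254,165).

```bash
python3 - <<'E'
from h import *
p=capture("top")
H=dict(weight_rest=26,caul_tray=10,ring_stand=12,oval_stand=12,press_board=20)
for t,z in H.items():
    r=trace(p,t)[0]; m=r["mask"].astype(np.uint8); m=cv2.morphologyEx(m,cv2.MORPH_CLOSE,np.ones((9,9),np.uint8))
    c=max(cv2.findContours(m,0,2)[0],key=cv2.contourArea).reshape(-1,2)
    w=np.array([ray(p,q,z)[:2] for q in c],np.float32)
    b=cv2.minAreaRect(w); print(t,r["score"],np.round(b[0]),np.round(b[1]),round(b[2],1),"centroid",w.mean(0).round(), "corners",cv2.boxPoints(b).round().tolist())
q=p["frame"]
cv2.imwrite("pics/st.png",cv2.resize(q[180:255,295:370],(600,600),interpolation=cv2.INTER_CUBIC))
E
```

```text
weight_rest 0.93 [ 401. -332.] [138.  85.] 14.6 centroid [ 403. -331.] corners [[324.0, -308.0], [345.0, -391.0], [478.0, -356.0], [457.0, -274.0]]Traceback (most recent call last):
  File "<stdin>", line 5, in <module>
IndexError: list index out of range
```

```bash
python3 - <<'E'
from h import *
p=capture("top")
H=dict(ring_stand=12,oval_stand=12,press_board=20,caul_tray=10)
for t,z in H.items():
    R=trace(p,t)
    if not R: print(t,"none"); continue
    r=R[0]; m=r["mask"].astype(np.uint8); m=cv2.morphologyEx(m,cv2.MORPH_CLOSE,np.ones((9,9),np.uint8))
    c=max(cv2.findContours(m,0,2)[0],key=cv2.contourArea).reshape(-1,2)
    w=np.array([ray(p,q,z)[:2] for q in c],np.float32)
    b=cv2.minAreaRect(w); print(t,r["score"],np.round(b[0]),np.round(b[1]),round(b[2],1),"corners",cv2.boxPoints(b).round().tolist())
def full(u,v): return (110+u/2,130+v/2)
print("tray",[ray(p,full(*q),14)[:2].round().tolist() for q in[(143,194),(215,163),(259,264),(187,295)]])
print("board",[ray(p,full(*q),20)[:2].round().tolist() for q in[(391,148),(441,114),(498,205),(450,237)]])
print("knob",ray(p,full(452,158),136).round())
print("well",ray(p,full(711,207),20).round())
q=p["frame"]
cv2.imwrite("pics/st.png",cv2.resize(q[180:255,295:370],(600,600),interpolation=cv2.INTER_CUBIC))
E
```

```text
ring_stand 0.71 [ 594. -216.] [82. 85.] 55.0 corners [[536.0, -225.0], [605.0, -273.0], [652.0, -206.0], [583.0, -158.0]]
oval_stand 0.85 [592. 218.] [112.  57.] 4.3 corners [[534.0, 242.0], [538.0, 186.0], [649.0, 194.0], [645.0, 250.0]]
press_board 0.66 [466.  13.] [140.  81.] 33.3 corners [[385.0, 9.0], [430.0, -59.0], [546.0, 18.0], [502.0, 85.0]]
caul_tray 0.9 [391. 321.] [145. 106.] 26.1 corners [[303.0, 337.0], [349.0, 242.0], [479.0, 305.0], [433.0, 400.0]]
tray [[432.0, 393.0], [474.0, 304.0], [347.0, 243.0], [306.0, 331.0]]
board [[497.0, 82.0], [543.0, 19.0], [428.0, -55.0], [386.0, 5.0]]
knob [467.   9. 136.]
well [ 432. -324.   20.]
```

View pics/st.png

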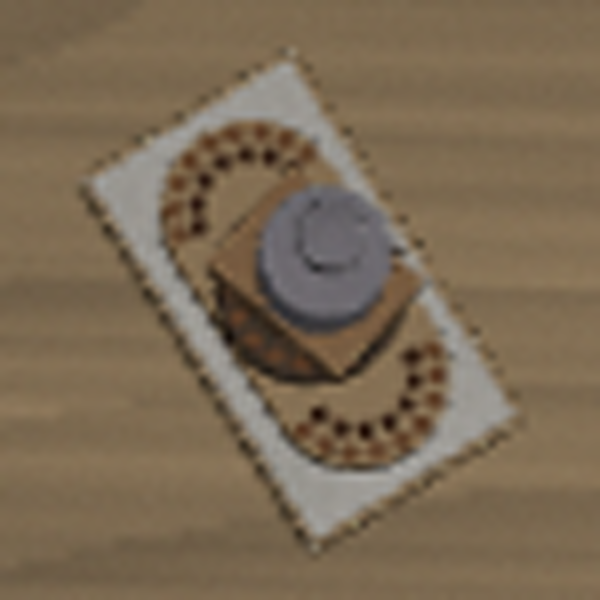

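Stack, from top-crop ×8: the knob's ring mark is centred at (333,237), the caul's long edge runs (210,270)→(340,375), so caul x is at ≈51°. The board's axis is at ≈33°. The knob sits at ≈(467,9). Moving over the stack now.

>>> {"name": "arm_command", "arguments": {"steps": [0.46, 0.94, 0.06, 0.5, 100, 0.46, 0.94, 0.06, 0.5, 100, 0.46, 0.94, 0.06, 0.5, 100, 0.46, 0.94, 0.06, 0.5, 100, 0.46, 0.94, 0.06, 0.5, 100], "grip_force": 40}}

```text
time_s: 2.02
eef_pos: [352.7, -231.8, 216.0]
ee_rot: [0.0, 0.941, 0.337, 0.0]
force: [1.2, 0.2, -0.2]
grip_width: 0.997
```

>>> {"name": "arm_command", "arguments": {"steps": [0.46, 0.94, 0.06, 0.5, 100, 0.46, 0.94, 0.06, 0.5, 100, 0.46, 0.94, 0.06, 0.5, 100, 0.46, 0.94, 0.06, 0.5, 100, 0, 0, 0, 0, 100]}}

```text
time_s: 2.65
eef_pos: [444.9, -42.9, 227.9]
ee_rot: [0.0, 0.908, 0.42, 0.0]
force: [-0.1, -0.1, -1.1]
grip_width: 1.004
```

```bash
cat >> h.py <<'E'
def st():
    s=sense(); w,x,y,z=s["ee_rot"]; ty=np.array([2*(x*y-w*z),1-2*(x*x+z*z)])
    print("t",round(s["time_s"],2),"tcp",s["eef_pos"].round(1),"jawyaw",round(np.degrees(np.arctan2(ty[1],ty[0])),1),"F",s["force"].round(1),"w",round(s["grip_width"]*85,1),"q",s["joints"].round(2))
    return s
E
python3 - <<'E'
from h import *
st(); p=capture("wrist"); cv2.imwrite("pics/w1.png",p["frame"]); E=np.array(p["extrinsics"]); print(p["fov_y"],(-E[:3,:3].T@E[:3,3]).round(),E[:3,:3].round(2).tolist())
for t in("weight","caul","ring","plaque"): print(t,[(r["score"],np.round(r["point"]).tolist(),px(p,r["point"]).round().tolist()) for r in search_frame(p,t)[:2]])
E
```

```text
t 2.65 tcp [444.9 -42.9 227.9] jawyaw -40.3 F [-0.1 -0.1 -1.1] w 85.3 q [-0.36  0.12  1.67  0.    1.35  0.34]
62.9096351532628 [488.   7. 401.] [[0.76, -0.65, 0.0], [-0.63, -0.74, 0.26], [-0.17, -0.2, -0.97]]
weight [(0.64, [468.0, 12.0, 104.0], [291.0, 147.0]), (0.19, [480.0, 16.0, 31.0], [302.0, 132.0])]
caul [(0.65, [477.0, 19.0, 70.0], [296.0, 131.0]), (0.61, [392.0, -303.0, 18.0], [427.0, 405.0])]
ring [(0.87, [478.0, 8.0, 49.0], [305.0, 140.0])]
plaque [(0.56, [482.0, 20.0, 32.0], [300.0, 127.0])]
```

View pics/w1.png

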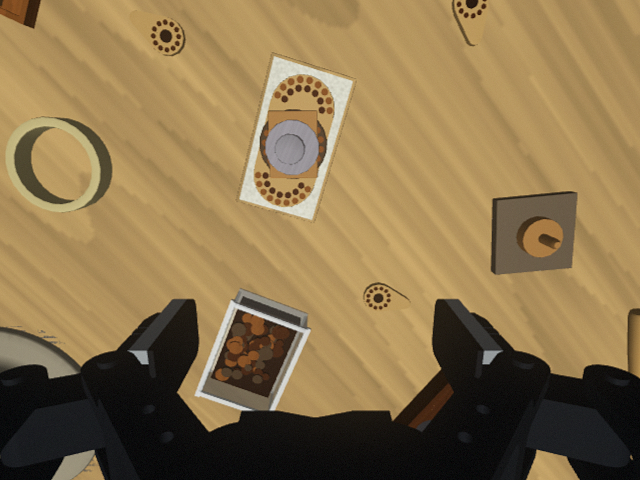

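Wrist view: the knob is at (290,149), the caul's edges are square to the image (yaw −40° fits its y), and the ring stand's shoulder is at (542,236).

```bash
python3 - <<'E'
from h import *
p=capture("wrist")
print("knob",ray(p,(290,149),137).round(1),"shoulder",ray(p,(541,237),26).round(1),"posttop",ray(p,(555,242),50).round(1))
print("caul mid",ray(p,(293,145),70).round(1), "ring px extents mid",ray(p,(294,146),48).round(1),"plaque",ray(p,(294,140),34).round(1))
E
```

```text
knob [468.3   6.7 137. ] shoulder [ 591.9 -217.    26. ] posttop [ 592.4 -215.4   50. ]
caul mid [467.6   8.3  70. ] ring px extents mid [466.4   7.4  48. ] plaque [469.1  11.5  34. ]
```

>>> {"name": "arm_command", "arguments": {"steps": [0.23, 0.5, 0, 0, 100, 0.23, 0.52, 0, 0, 80, 0, 0, -0.8, 0, 60, 0, 0, -0.8, 0, 50, 0, 0, 0, 0, 50]}}

```text
time_s: 3.58
eef_pos: [465.7, 5.3, 146.0]
ee_rot: [-0.002, 0.909, 0.417, -0.002]
force: [0.0, 0.7, 2.2]
grip_width: 0.501
```

```bash
python3 - <<'E'
from h import *
st(); p=capture("wrist"); cv2.imwrite("pics/w2.png",p["frame"]); print(px(p,[468,8,137]),px(p,[468,8,106]))
E
```

```text
t 3.58 tcp [465.7   5.3 146. ] jawyaw -40.7 F [0.  0.7 2.2] w 42.6 q [-0.24  0.24  1.75 -0.    1.16  0.47]
[314.397621   265.64556836] [314.7010379  247.72028719]
```

View pics/w2.png

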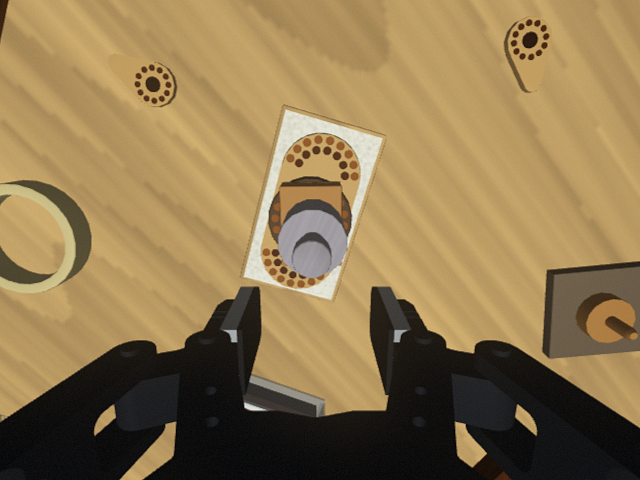

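```bash
python3 - <<'E'
from h import *
s=st(); p=capture("wrist"); print("knob",ray(p,(312,255),136),"body",ray(p,(313,240),106),"caul top far edge mid",ray(p,(310,182),70))
print("tcp px",px(p,s["eef_pos"]))
for t in["weight"]: print([(r["score"],np.round(r["point"]).tolist()) for r in search_frame(p,t)[:2]])
m=trace(p,"weight"); 
if m:
    m=m[0]["mask"]; ys,xs=np.where(m); print(xs.min(),xs.max(),ys.min(),ys.max())
E
```

```text
t 3.62 tcp [467.   5. 148.] jawyaw -40.7 F [0.9 0.2 0.6] w 42.3 q [-0.24  0.24  1.74 -0.    1.16  0.47]
knob [471.35336757  11.97722721 136.        ] body [471.29144837  11.40023922 106.        ] caul top far edge mid [488.31714848  34.35851053  70.        ]
tcp px [314.5192345  279.13166071]
[(0.56, [472.0, 13.0, 103.0]), (0.2, [434.0, -290.0, 15.0])]
276 344 200 277
```

>>> {"name": "arm_command", "arguments": {"steps": [0.07, 0.12, -0.3, 0, 50, 0, 0, -0.42, 0, 50, 0, 0, 0, 0, 20, 0, 0, 0, 0, 5, 0, 0, 0, 0, 0], "grip_force": 60}}

```text
time_s: 4.4
eef_pos: [471.1, 11.6, 112.4]
ee_rot: [0.0, 0.909, 0.418, 0.001]
force: [0.5, 0.1, 0.2]
grip_width: 0.0
```

>>> {"name": "arm_command", "arguments": {"steps": [0, 0, 0, 0, 0, 0, 0, 0, 0, 0, 0, 0, 0, 0, 0]}}

```text
time_s: 4.78
eef_pos: [470.7, 11.6, 111.8]
ee_rot: [0.0, 0.909, 0.418, 0.0]
force: [0.2, 0.3, -0.0]
grip_width: 0.005
```

```bash
python3 -c "
from h import *
st()"
```

```text
t 4.78 tcp [470.7  11.6 111.8] jawyaw -40.6 F [ 0.2  0.3 -0. ] w 0.4 q [-0.22  0.29  1.78  0.    1.07  0.48]
```

```bash
python3 - <<'E'
from h import *
s=st(); p=capture("wrist"); q=capture("top"); 
a=q["frame"][180:255,290:390]; a=cv2.resize(a,(640,480),interpolation=cv2.INTER_CUBIC)
cv2.imwrite("pics/w3.png",cv2.resize(np.hstack([p["frame"],a]),(800,300)))
print("tcp px",px(p,s["eef_pos"]),px(p,s["eef_pos"]+[0,0,19]))
E
```

```text
t 4.78 tcp [470.7  11.6 111.8] jawyaw -40.6 F [ 0.2  0.3 -0. ] w 0.4 q [-0.22  0.29  1.78  0.    1.07  0.48]
tcp px [314.52557263 279.05525725] [314.49969221 295.13776503]
```

View pics/w3.png

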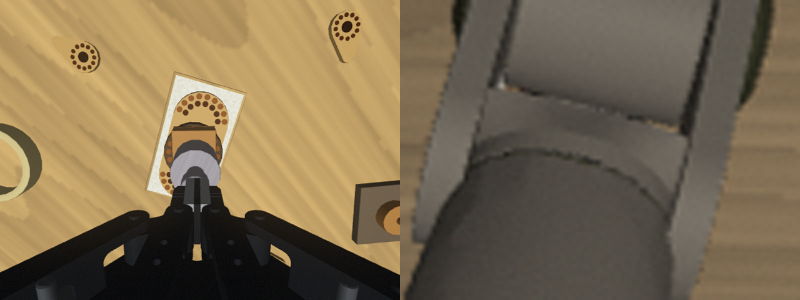

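```bash
python3 - <<'E'
from h import *
p=capture("wrist"); s=sense()["eef_pos"]
f=p["frame"]; cv2.imwrite("pics/w4.png",cv2.resize(f[180:400,210:420],None,fx=2.7,fy=2.7,interpolation=cv2.INTER_CUBIC))
q=capture("scene"); 
m=trace(q,"weight"); print([ (r["score"],np.round(r["point"]).tolist()) for r in search_frame(q,"weight")[:2]])
cv2.imwrite("pics/s4.png",cv2.resize(q["frame"][190:310,220:340],(600,600),interpolation=cv2.INTER_CUBIC))
E
```

```text
[(0.76, [475.0, 21.0, 108.0])]
```

View pics/w4.png

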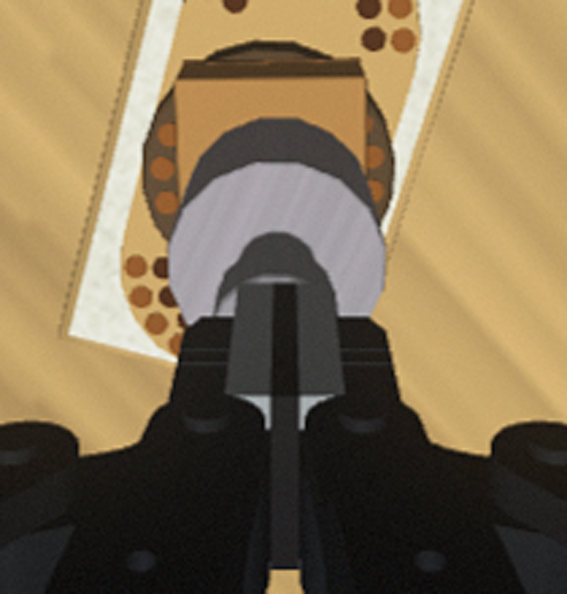

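View pics/s4.png

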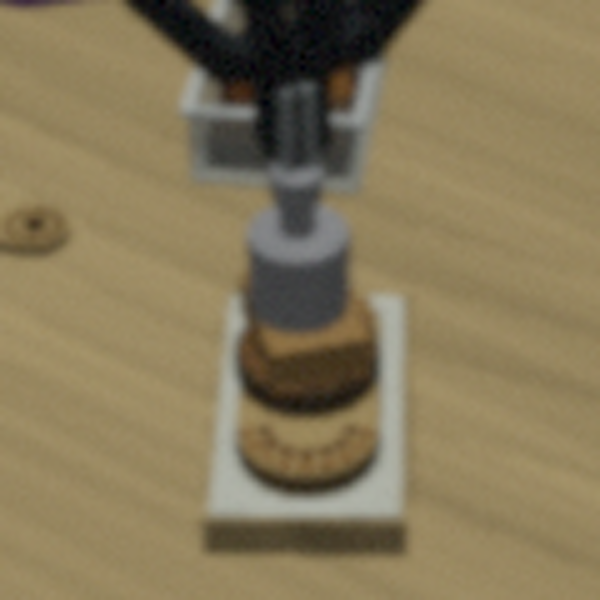

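```bash
python3 - <<'E'
from h import *
s=st(); p=capture("wrist")
P=lambda c:(210+c[0]/2.7,180+c[1]/2.7)
for n,c,z in[("body L",(168,255),104),("body R",(385,265),104),("body far top",(277,162),106),("body far bottom",(277,118),70),("knob far",(277,233),130),("knob L",(218,290),130),("knob R",(340,290),130),("tip",(285,280),111.8),("caulL",(180,78),70),("caulR",(362,78),70)]: print(n,ray(p,P(c),z).round(1))
q=capture("scene"); S=lambda c:(220+c[0]/5,190+c[1]/5)
print("scene knob",ray(q,S((297,170)),135).round(1),"bodytop c",ray(q,S((298,235)),106).round(1),"tip px",[(px(q,s["eef_pos"])-[220,190])*5])
E
```

```text
t 5.08 tcp [470.7  11.6 111.7] jawyaw -40.6 F [0.7 0.9 0.3] w -0.0 q [-0.22  0.29  1.78 -0.    1.07  0.48]
body L [454.7  24.7 104. ]
body R [483.2  -2.4 104. ]
body far top [481.4  25.5 106. ]
body far bottom [481.   25.4  70. ]
knob far [478.3  21.7 130. ]
knob L [465.2  20.6 130. ]
knob R [479.7   8.2 130. ]
tip [469.6   9.6 111.8]
caulL [471.4  44.7  70. ]
caulR [499.8  20.4  70. ]
scene knob [467.7  12.2 135. ] bodytop c [470.2  13.7 106. ] tip px [array([292.6026054 , 222.08781228])]
```

Reported TCP and finger closure put the fingers around the knob, but the pictures show the tips ending at the knob's top: scene tips at crop (297,165) against (292,222) expected. Pad gaps in w1/w2 also give tips ~26 mm higher than reported. So the fingers reach shorter than the figures say. I'll open, go 24 mm lower (clear in either case), and test by closing gently.

>>> {"name": "arm_command", "arguments": {"steps": [0, 0, 0, 0, 70, 0, 0, 0, 0, 70, 0, 0, 0, 0, 70, 0, 0, -0.24, 0, 70, 0, 0, -0.24, 0, 70], "grip_force": 20}}

```text
time_s: 5.8
eef_pos: [470.4, 11.7, 86.6]
ee_rot: [-0.0, 0.909, 0.418, -0.0]
force: [-0.4, -0.3, -0.2]
grip_width: 0.7
```

>>> {"name": "arm_command", "arguments": {"steps": [0, 0, 0, 0, 40, 0, 0, 0, 0, 20, 0, 0, 0, 0, 0, 0, 0, 0, 0, 0, 0, 0, 0, 0, 0]}}

```text
time_s: 6.42
eef_pos: [470.7, 11.7, 87.9]
ee_rot: [0.0, 0.909, 0.418, 0.0]
force: [-1.8, 1.5, 1.1]
grip_width: 0.219
```

```bash
python3 - <<'E'
from h import *
st(); p=capture("wrist"); q=capture("scene")
a=cv2.resize(p["frame"][180:400,210:420],(400,420)); b=cv2.resize(q["frame"][190:310,220:340],(400,420),interpolation=cv2.INTER_CUBIC)
cv2.imwrite("pics/w5.png",np.hstack([a,b]))
E
```

```text
t 6.42 tcp [470.7  11.7  87.9] jawyaw -40.6 F [-1.8  1.5  1.1] w 18.6 q [-0.22  0.32  1.81  0.    1.01  0.48]
```

View pics/w5.png

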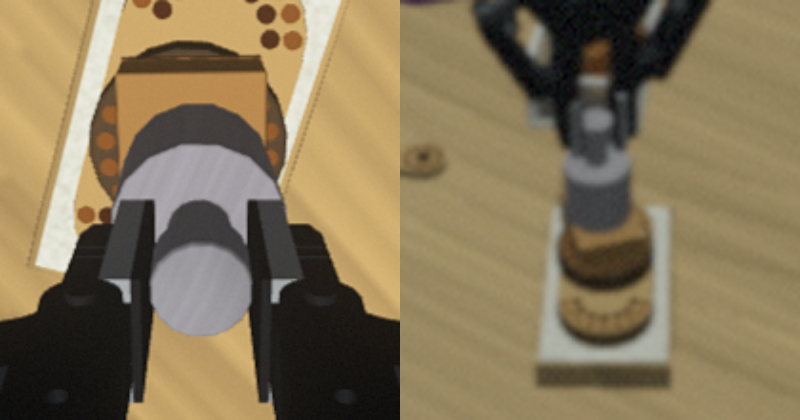

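The knob is held now (18.6 mm, knob between the pads). The tips truly stand ~26 mm higher than reported, and I'll carry that offset on. Lifting and carrying.

>>> {"name": "arm_command", "arguments": {"steps": [0, 0, 0, 0, 0, 0, 0, 0, 0, 0, 0, 0, 0.3, 0, 0, 0, 0, 0.5, 0, 0, 0, 0, 0.2, 0, 0], "grip_force": 70}}

```text
time_s: 7.15
eef_pos: [471.0, 11.5, 138.3]
ee_rot: [0.0, 0.909, 0.418, 0.0]
force: [-0.1, -0.5, -4.3]
grip_width: 0.199
```

>>> {"name": "arm_command", "arguments": {"steps": [-0.13, -0.85, 0, 0, 0, -0.13, -0.9, 0, 0, 0, -0.13, -0.9, 0, 0, 0, -0.13, -0.9, 0, 0, 0, -0.1, -0.7, 0, 0, 0]}}

```text
time_s: 7.78
eef_pos: [438.9, -202.4, 136.8]
ee_rot: [-0.0, 0.909, 0.417, -0.0]
force: [0.5, -0.5, -3.2]
grip_width: 0.199
```

```bash
python3 - <<'E'
from h import *
st(); p=capture("wrist"); cv2.imwrite("pics/w6.png",p["frame"])
m=trace(p,"weight_rest"); print([r["score"] for r in m])
print("well 33 proj",px(p,[432,-324,26]))
E
```

```text
t 7.78 tcp [ 438.9 -202.4  136.8] jawyaw -40.7 F [ 0.5 -0.5 -3.2] w 16.9 q [-0.68  0.29  1.71 -0.    1.15  0.04]
[0.66]
well 33 proj [406.58171169 342.53948833]
```

View pics/w6.png

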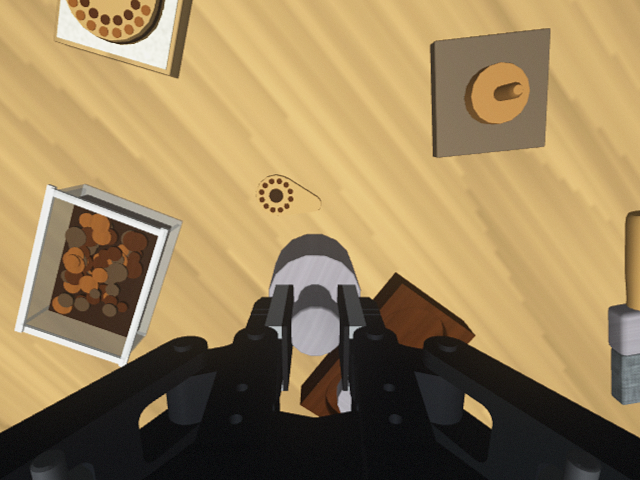

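Weight held. The rest's far edge shows at corners (397,275) and (474,337), z 26, and the ring-stand post top at (518,90).

```bash
python3 - <<'E'
from h import *
p=capture("wrist")
a=ray(p,(397,274),26);b=ray(p,(473,336),26); print(a.round(1),b.round(1),np.linalg.norm(a-b)); 
d=(b-a)/np.linalg.norm(b-a); n=np.array([d[1],-d[0],0]); n*=-1 if n[0]>0 else 1
print("well",((a+b)/2+n*35).round(1),"ang",np.degrees(np.arctan2(d[0],-d[1])))
print("shoulder",ray(p,(497,94),26).round(1),"post",ray(p,(517,89),50).round(1))
E
```

```text
[ 461.8 -273.8   26. ] [ 475.6 -355.5   26. ] 82.86911451784601
well [ 434.2 -320.4   26. ] ang 9.5826667589992
shoulder [ 592.9 -215.3   26. ] post [ 594.6 -215.8   50. ]
```

>>> {"name": "arm_command", "arguments": {"steps": [-0.04, -0.8, 0, 0, 0, -0.04, -0.8, 0, 0, 0, -0.04, -0.79, 0, 0, 0, 0, 0, -0.8, 0, 0, 0, 0, -0.5, 0, 0]}}

```text
time_s: 8.55
eef_pos: [433.2, -319.0, 70.4]
ee_rot: [-0.001, 0.909, 0.418, -0.0]
force: [0.2, 0.3, -4.5]
grip_width: 0.197
```

```bash
python3 - <<'E'
from h import *
s=st(); p=capture("wrist"); a=p["frame"][220:420,210:430]; q=capture("top"); e=px(q,s["eef_pos"]); print(e)
b=q["frame"][205:285,430:518]
cv2.imwrite("pics/w7.png",np.hstack([cv2.resize(a,(400,364)),cv2.resize(b,(400,364),interpolation=cv2.INTER_CUBIC)]))
E
```

```text
t 8.55 tcp [ 433.2 -319.    70.4] jawyaw -40.6 F [ 0.2  0.3 -4.5] w 16.8 q [-0.85  0.48  1.62  0.    1.04 -0.14]
[469.75971183 230.67015376]
```

View pics/w7.png

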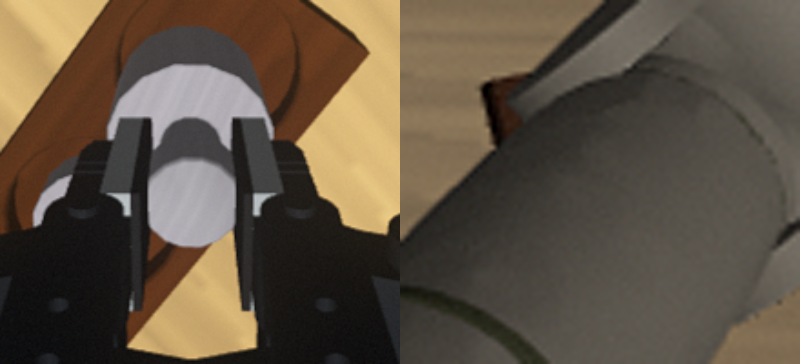

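```bash
python3 - <<'E'
from h import *
p=capture("wrist"); P=lambda c:(210+c[0]/1.818,220+c[1]/1.818)
for n,c,z in[("L",(115,55),26),("R",(300,70),26),("corner",(369,50),26),("low",(155,275),26),("bodyL",(108,130),90),("bodyR",(274,130),90),("bodyfarbot",(190,27),53),("bodyfartop",(190,64),89)]: print(n,ray(p,P(c),z).round(1))
E
```

```text
L [ 415.1 -301.6   26. ]
R [ 456.5 -343.6   26. ]
corner [ 477.2 -352.5   26. ]
low [ 372.3 -369.4   26. ]
bodyL [ 419.9 -304.3   90. ]
bodyR [ 448.9 -329.    90. ]
bodyfarbot [ 443.8 -305.    53. ]
bodyfartop [ 444.3 -304.7   89. ]
```

>>> {"name": "arm_command", "arguments": {"steps": [0.04, -0.07, -0.25, 0, 0, 0, 0, -0.25, 0, 0, 0, 0, -0.13, 0, 0, 0, 0, -0.06, 0, 0, 0, 0, -0.02, 0, 0]}}

```text
time_s: 9.32
eef_pos: [435.7, -324.0, 37.2]
ee_rot: [0.0, 0.909, 0.418, 0.0]
force: [0.2, -0.5, -4.2]
grip_width: 0.196
```

>>> {"name": "arm_command", "arguments": {"steps": [0, 0, -0.03, 0, 0, 0, 0, -0.03, 0, 0, 0, 0, 0, 0, 0]}}

```text
time_s: 9.7
eef_pos: [435.7, -323.9, 34.2]
ee_rot: [-0.0, 0.909, 0.418, -0.0]
force: [-0.5, -0.4, -3.4]
grip_width: 0.2
```

>>> {"name": "arm_command", "arguments": {"steps": [0, 0, -0.02, 0, 0, 0, 0, -0.02, 0, 0, 0, 0, 0, 0, 0]}}

```text
time_s: 10.07
eef_pos: [435.7, -323.9, 32.2]
ee_rot: [0.0, 0.909, 0.418, -0.0]
force: [-0.5, -0.5, -4.3]
grip_width: 0.199
```

>>> {"name": "arm_command", "arguments": {"steps": [0, 0, -0.01, 0, 0, 0, 0, 0, 0, 0]}}

```text
time_s: 10.32
eef_pos: [435.7, -324.0, 32.1]
ee_rot: [0.0, 0.909, 0.418, 0.0]
force: [-0.6, 1.6, 1.7]
grip_width: 0.198
```

>>> {"name": "arm_command", "arguments": {"steps": [0, 0, 0, 0, 25, 0, 0, 0, 0, 35, 0, 0, 0, 0, 45, 0, 0, 0.2, 0, 45, 0, 0, 0.6, 0, 50]}}

```text
time_s: 10.95
eef_pos: [435.3, -323.4, 71.7]
ee_rot: [-0.001, 0.909, 0.418, -0.0]
force: [0.3, -0.0, 0.8]
grip_width: 0.498
```

>>> {"name": "arm_command", "arguments": {"steps": [0, 0, 0.9, 0, 60, 0, 0, 0.3, 0, 70, 0.1, 0.9, 0, 0, 70, 0.1, 0.95, 0, 0, 70, 0.1, 0.95, 0, 0, 70]}}

```text
time_s: 11.58
eef_pos: [450.5, -182.4, 131.6]
ee_rot: [-0.0, 0.909, 0.417, -0.0]
force: [0.7, 0.2, -0.0]
grip_width: 0.707
```

>>> {"name": "arm_command", "arguments": {"steps": [0.1, 0.95, 0, 0, 70, 0.1, 0.95, 0, 0, 70, 0.1, 0.95, 0, 0, 70, 0.06, 0.95, 0, 0, 70, 0, 0, 0, 0, 70]}}

```text
time_s: 12.2
eef_pos: [468.3, 8.6, 131.6]
ee_rot: [-0.0, 0.908, 0.419, -0.0]
force: [0.1, -0.1, 0.3]
grip_width: 0.699
```

```bash
python3 - <<'E'
from h import *
s=st(); p=capture("wrist"); cv2.imwrite("pics/w8.png",p["frame"])
for t in("caul","ring","plaque"): print(t,[(r["score"],np.round(r["point"]).tolist()) for r in search_frame(p,t)[:1]])
q=capture("top"); cv2.imwrite("pics/t8.png",q["frame"])
E
```

```text
t 12.2 tcp [468.3   8.6 131.6] jawyaw -40.4 F [ 0.1 -0.1  0.3] w 59.4 q [-0.23  0.26  1.76  0.    1.12  0.47]
caul [(0.74, [472.0, 15.0, 71.0])]
ring [(0.66, [475.0, 23.0, 52.0])]
plaque [(0.8, [491.0, 27.0, 34.0])]
```

View pics/w8.png

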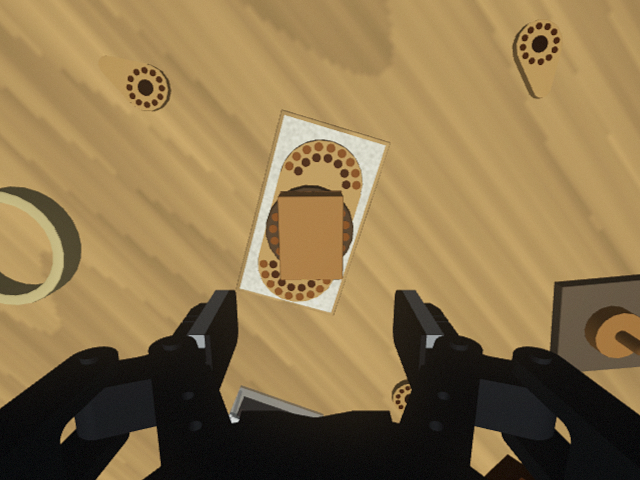

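Caul top corners are (279,196), (342,196), (343,279), (280,278). The ring's edges stick out at x 267…354 and the plaque lies below.

```bash
python3 - <<'E'
from h import *
p=capture("wrist")
c=[ray(p,q,70)[:2] for q in[(279,196),(342,196),(343,279),(280,278)]]; c=np.array(c); print(c.round(1).tolist(),c.mean(0).round(1), "long dir",np.degrees(np.arctan2(*(c[0]-c[3])[::-1])),np.linalg.norm(c[0]-c[3]),np.linalg.norm(c[0]-c[1]))
print("ring",((ray(p,(267,232),46)+ray(p,(353,232),46))/2).round(1),ray(p,(310,186),44).round(1))
print("plaque ends",ray(p,(322,140),34).round(1),ray(p,(297,301),34).round(1))
b=np.array([ray(p,q,20)[:2] for q in[(283,110),(389,142),(332,313),(238,289)]]);print("board",b.round(1).tolist(),b.mean(0))
q=capture("top")
for t in ("caul_tray","oval_stand"):
    r=trace(q,t); print(t,[x["score"] for x in r])
t=(np.array([[432,393],[474,304],[347,243],[306,331]])); print(t.mean(0))
E
```

```text
[[471.9, 41.6], [500.5, 16.9], [467.1, -24.4], [437.2, 2.3]] [469.2   9.1] long dir 48.59756829951717 52.43897020521312 37.86514673019854
ring [467.2   8.3  46. ] [487.5  31.7  44. ]
plaque ends [512.7  48.8  34. ] [423.1 -27.6  34. ]
board [[505.4, 81.2], [547.6, 16.6], [432.7, -57.7], [390.4, 5.6]] [469.04293544  11.45744623]
caul_tray [0.88]
oval_stand [0.65]
[389.75 317.75]
```

>>> {"name": "arm_command", "arguments": {"steps": [0.01, 0.03, -0.8, 0, 70, 0, 0, -0.8, 0, 70, 0, 0, -0.3, 0, 70, 0, 0, -0.18, 0, 70, 0, 0, 0, 0, 70], "grip_force": 25}}

```text
time_s: 13.28
eef_pos: [469.6, 7.5, 28.1]
ee_rot: [0.0, 0.909, 0.417, 0.0]
force: [0.2, 0.6, 0.6]
grip_width: 0.7
```

>>> {"name": "arm_command", "arguments": {"steps": [0, 0, 0, 0, 50, 0, 0, 0, 0, 40, 0, 0, 0, 0, 30, 0, 0, 0, 0, 30, 0, 0, 0, 0, 30]}}

```text
time_s: 13.9
eef_pos: [469.8, 7.5, 28.7]
ee_rot: [0.001, 0.909, 0.418, 0.001]
force: [-1.4, 0.4, 6.5]
grip_width: 0.458
```

```bash
python3 - <<'E'
from h import *
s=st(); p=capture("wrist"); q=capture("scene")
a=cv2.resize(p["frame"][180:400,210:420],(400,420)); b=cv2.resize(q["frame"][210:310,230:325],(400,420),interpolation=cv2.INTER_CUBIC)
cv2.imwrite("pics/w9.png",np.hstack([a,b]))
E
```

```text
t 13.9 tcp [469.8   7.5  28.7] jawyaw -40.6 F [-1.4  0.4  6.5] w 38.9 q [-0.23  0.42  1.86 -0.    0.86  0.48]
```

View pics/w9.png

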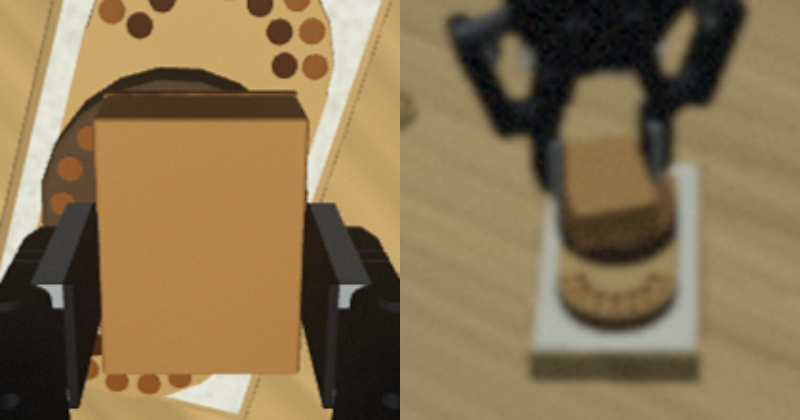

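The caul is held at 38.9 mm (view 13). Lifting slowly, then carrying to the tray.

>>> {"name": "arm_command", "arguments": {"steps": [0, 0, 0.04, 0, 30, 0, 0, 0.1, 0, 30, 0, 0, 0.3, 0, 30, 0, 0, 0.6, 0, 30, 0, 0, 0.3, 0, 30]}}

```text
time_s: 14.62
eef_pos: [469.9, 7.5, 97.0]
ee_rot: [0.001, 0.909, 0.418, 0.001]
force: [-0.2, -0.5, -0.7]
grip_width: 0.461
```

```bash
python3 - <<'E'
from h import *
s=st(); q=capture("scene"); p=capture("wrist")
for n,c in(("s",q),("w",p)):
  for t in("caul","ring","plaque"): print(n,t,[(r["score"],np.round(r["point"]).tolist()) for r in search_frame(c,t)[:2]])
E
```

```text
t 14.62 tcp [469.9   7.5  97. ] jawyaw -40.6 F [-0.2 -0.5 -0.7] w 39.2 q [-0.23  0.31  1.8  -0.    1.03  0.48]
s caul [(0.81, [481.0, 24.0, 140.0])]
s ring [(0.72, [471.0, 14.0, 47.0])]
s plaque [(0.85, [499.0, 39.0, 33.0]), (0.78, [373.0, 499.0, 15.0])]
w caul [(0.71, [477.0, 14.0, 139.0])]
w ring [(0.95, [480.0, 29.0, 52.0])]
w plaque [(0.88, [500.0, 36.0, 33.0])]
```

>>> {"name": "arm_command", "arguments": {"steps": [-0.17, 0.9, 0, -0.66, 30, -0.17, 0.92, 0, -0.66, 30, -0.17, 0.92, 0, -0.67, 30, -0.17, 0.92, 0, -0.67, 30, -0.17, 0.92, 0, -0.67, 30]}}

```text
time_s: 15.65
eef_pos: [426.1, 238.1, 94.3]
ee_rot: [-0.0, 0.96, 0.281, -0.0]
force: [-0.3, -0.0, 0.2]
grip_width: 0.458
```

```bash
python3 - <<'E'
from h import *
s=st(); p=capture("wrist"); cv2.imwrite("pics/w10.png",p["frame"])
R=trace(p,"caul_tray"); print([r["score"] for r in R])
if R:
    c=max(cv2.findContours(R[0]["mask"].astype(np.uint8),0,2)[0],key=cv2.contourArea); a=cv2.approxPolyDP(c,6,True).reshape(-1,2)
    for q in a: print(q,ray(p,q,14)[:2].round(1))
for t in("oval_stand",):
  for r in trace(p,t)[:1]:
    c=max(cv2.findContours(r["mask"].astype(np.uint8),0,2)[0],key=cv2.contourArea).reshape(-1,2)
    b=cv2.minAreaRect(np.array([ray(p,q,12)[:2] for q in c],np.float32)); print(t,r["score"],b,[px(p,[*k,12]).round().tolist() for k in cv2.boxPoints(b)])
E
```

```text
t 15.65 tcp [426.1 238.1  94.3] jawyaw -57.4 F [-0.3 -0.   0.2] w 38.9 q [ 0.27  0.35  1.75 -0.    1.04  1.27]
[0.61]
[102  89] [434.3 396.1]
[104 299] [308.8 337.3]
[146 311] [316.4 308.6]
[217 312] [342.6 266.2]
[252 282] [375.3 256.8]
[266 112] [476.4 305.6]
oval_stand 0.71 ((577.5858764648438, 219.97988891601562), (82.33831787109375, 57.68901443481445), 4.063350200653076) [[400.0, 83.0], [478.0, 130.0], [560.0, 1.0], [477.0, -55.0]]
```

View pics/w10.png

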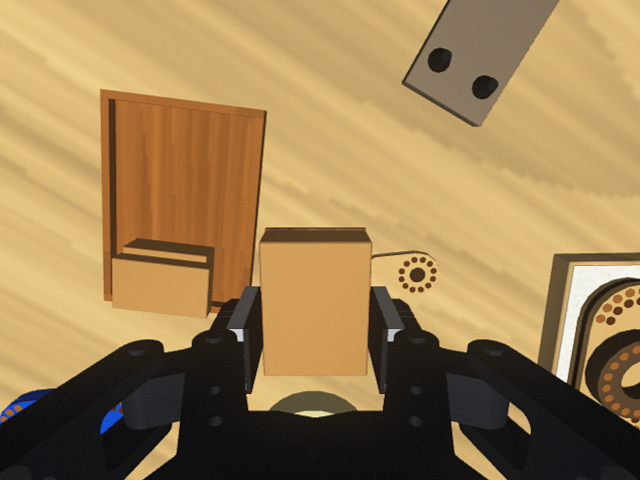

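View 14: tray corners (102,89), (266,112), (104,299); free end at the far side; the caul is held square. It agrees with the top view.

>>> {"name": "arm_command", "arguments": {"steps": [-0.15, 0.92, 0, -0.8, 30, -0.16, 0.92, 0, -0.66, 30, 0, 0, -0.8, 0, 30, 0, 0, -0.6, 0, 30, 0, 0, -0.3, 0, 30]}}

```text
time_s: 16.42
eef_pos: [411.0, 327.5, 8.1]
ee_rot: [0.0, 0.976, 0.22, -0.001]
force: [1.1, -0.9, -0.3]
grip_width: 0.457
```

>>> {"name": "arm_command", "arguments": {"steps": [0, 0, -0.15, 0, 30, 0, 0, -0.1, 0, 30, 0, 0, 0, 0, 30]}}

```text
time_s: 16.8
eef_pos: [411.5, 328.6, -2.4]
ee_rot: [-0.0, 0.976, 0.22, 0.0]
force: [0.2, -0.2, -0.4]
grip_width: 0.459
```

```bash
python3 - <<'E'
from h import *
s=st(); p=capture("wrist"); cv2.imwrite("pics/w11.png",p["frame"])
for r in search_frame(p,"caul")[:3]: print(r["score"],r["point"].round() if hasattr(r["point"],"round") else r["point"])
E
```

```text
t 16.8 tcp [411.5 328.6  -2.4] jawyaw -64.6 F [ 0.2 -0.2 -0.4] w 39.0 q [ 0.45  0.57  1.71 -0.    0.86  1.58]
0.59 [418.2, 329.7, 40.5]
```

>>> {"name": "arm_command", "arguments": {"steps": [0, 0, -0.08, 0, 30, 0, 0, -0.06, 0, 30, 0, 0, -0.03, 0, 30, 0, 0, 0, 0, 30]}}

```text
time_s: 17.4
eef_pos: [411.1, 328.6, -11.4]
ee_rot: [0.0, 0.976, 0.22, -0.0]
force: [-0.0, 0.7, -0.1]
grip_width: 0.46
```

>>> {"name": "arm_command", "arguments": {"steps": [0, 0, -0.03, 0, 30, 0, 0, 0, 0, 30]}}

```text
time_s: 17.65
eef_pos: [411.2, 328.6, -12.9]
ee_rot: [0.0, 0.976, 0.22, -0.0]
force: [0.2, -0.3, -0.9]
grip_width: 0.459
```

>>> {"name": "arm_command", "arguments": {"steps": [0, 0, -0.03, 0, 30, 0, 0, 0, 0, 30]}}

```text
time_s: 17.9
eef_pos: [411.3, 328.7, -14.2]
ee_rot: [-0.0, 0.976, 0.22, 0.0]
force: [-0.4, 0.6, 1.1]
grip_width: 0.463
```

>>> {"name": "arm_command", "arguments": {"steps": [0, 0, -0.01, 0, 30, 0, 0, 0, 0, 30]}}

```text
time_s: 18.15
eef_pos: [411.3, 328.7, -14.2]
ee_rot: [0.0, 0.975, 0.22, 0.0]
force: [-2.1, -0.9, 7.6]
grip_width: 0.46
```

Seated (7.6 N). Releasing, rising, and going over the ring with the jaws turned diagonal to the plaque, so the tips stay above it and touch can be sensed.

>>> {"name": "arm_command", "arguments": {"steps": [0, 0, 0, 0, 50, 0, 0, 0, 0, 56, 0, 0, 0.15, 0, 58, 0, 0, 0.5, 0, 58, 0, 0, 0.9, 0, 60]}}

```text
time_s: 18.77
eef_pos: [410.5, 328.2, 62.9]
ee_rot: [0.0, 0.976, 0.22, -0.001]
force: [0.3, 1.0, 1.7]
grip_width: 0.596
```

>>> {"name": "arm_command", "arguments": {"steps": [0, 0, 0.7, 0, 70, 0.14, -0.8, 0, -0.8, 80, 0.14, -0.8, 0, -0.8, 90, 0.14, -0.8, 0, -0.8, 95, 0.14, -0.8, 0, -0.8, 95]}}

```text
time_s: 19.4
eef_pos: [439.4, 167.4, 98.2]
ee_rot: [-0.0, 0.997, 0.081, 0.0]
force: [0.7, 1.1, -0.1]
grip_width: 0.951
```

>>> {"name": "arm_command", "arguments": {"steps": [0.14, -0.8, 0, -0.8, 95, 0.14, -0.8, 0, -0.8, 95, 0.14, -0.8, 0, -0.8, 95, 0.14, -0.8, 0, -0.5, 95, 0, 0, 0, 0, 95]}}

```text
time_s: 20.02
eef_pos: [467.7, 6.6, 98.1]
ee_rot: [0.0, 0.999, -0.046, 0.0]
force: [0.8, 0.9, 0.0]
grip_width: 0.951
```

```bash
python3 - <<'E'
from h import *
s=st(); p=capture("wrist"); cv2.imwrite("pics/w12.png",p["frame"])
for t in("ring","plaque","caul"): print(t,[(r["score"],np.round(r["point"]).tolist()) for r in search_frame(p,t)[:2]])
for t,z in(("ring",48),("plaque",34)):
  for r in trace(p,t)[:1]:
    c=max(cv2.findContours(r["mask"].astype(np.uint8),0,2)[0],key=cv2.contourArea).reshape(-1,2)
    w=np.array([ray(p,q,z)[:2] for q in c],np.float32); print(t,r["score"],cv2.minAreaRect(w),cv2.minEnclosingCircle(w))
q=capture("top"); 
for t in("caul","caul_tray"): print(t,[(r["score"],np.round(r["point"]).tolist()) for r in search_frame(q,t)[:2]])
a=p["frame"]; b=q["frame"][200:290,160:270]
cv2.imwrite("pics/w12.png",np.hstack([cv2.resize(a,(400,300)),cv2.resize(b,(367,300),interpolation=cv2.INTER_CUBIC)]))
E
```

```text
t 20.02 tcp [467.7   6.6  98.1] jawyaw -95.3 F [0.8 0.9 0. ] w 80.9 q [-0.24  0.3   1.8  -0.    1.03  1.43]
ring [(0.85, [468.0, 12.0, 49.0])]
plaque [(0.69, [473.0, 16.0, 33.0])]
caul []
ring 0.8 ((468.3319396972656, 12.462846755981445), (57.45334243774414, 59.556358337402344), 79.55716705322266) ((468.3783874511719, 12.598633766174316), 30.213821411132812)
plaque 0.89 ((498.10699462890625, 31.478973388671875), (48.31483840942383, 60.186561584472656), 27.848506927490234) ((490.80206298828125, 26.98585319519043), 33.15970230102539)
caul [(0.97, [414.0, 330.0, 29.0]), (0.64, [431.0, -322.0, 49.0])]
caul_tray [(0.59, [378.0, 318.0, 4.0])]
```

View pics/w12.png

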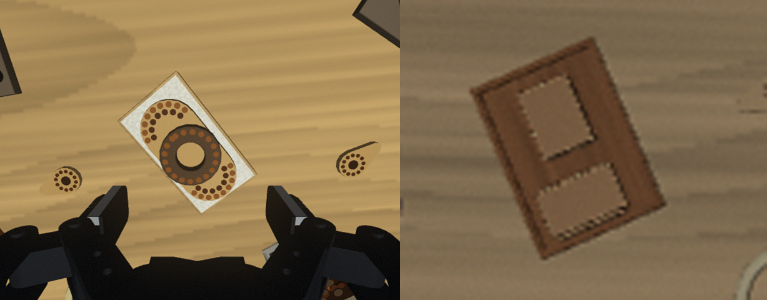

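The caul lies flat within the tray's free area. The ring is whole in view at (468,12), radius 30.2 mm, which matches its size. Descending.

>>> {"name": "arm_command", "arguments": {"steps": [0.01, 0.1, -0.8, 0, 95, 0, 0, -0.5, 0, 90, 0, 0, -0.25, 0, 86, 0, 0, 0, 0, 82, 0, 0, 0, 0, 82], "grip_force": 25}}

```text
time_s: 21.1
eef_pos: [468.3, 13.5, 21.1]
ee_rot: [0.0, 0.999, -0.044, 0.001]
force: [0.2, -0.6, 0.3]
grip_width: 0.818
```

```bash
python3 - <<'E'
from h import *
s=st(); p=capture("wrist"); cv2.imwrite("pics/w13.png",p["frame"][100:400,120:520])
for t,z in(("ring",48),):
  for r in trace(p,t)[:1]:
    c=max(cv2.findContours(r["mask"].astype(np.uint8),0,2)[0],key=cv2.contourArea).reshape(-1,2)
    w=np.array([ray(p,q,z)[:2] for q in c],np.float32); print(t,r["score"],cv2.minAreaRect(w),cv2.minEnclosingCircle(w), c.min(0),c.max(0))
E
```

```text
t 21.1 tcp [468.3  13.5  21.1] jawyaw -95.1 F [ 0.2 -0.6  0.3] w 69.5 q [-0.22  0.43  1.87  0.    0.84  1.44]
ring 0.84 ((469.0854187011719, 12.600027084350586), (58.226558685302734, 60.737335205078125), 84.89193725585938) ((469.03936767578125, 12.71320629119873), 30.854772567749023) [245 228] [389 368]
```

View pics/w13.png

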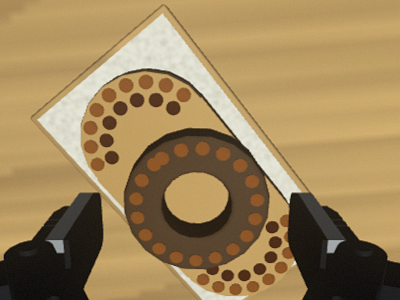

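View 16: ring centred between the pads (gap 103–290, ring 125–269). Comparing scales, the tips are ~15 mm above the ring top, so I'll descend by feel.

>>> {"name": "arm_command", "arguments": {"steps": [0, 0, -0.2, 0, 82, 0, 0, -0.16, 0, 80, 0, 0, -0.04, 0, 78, 0, 0, 0, 0, 78]}}

```text
time_s: 21.7
eef_pos: [467.6, 13.6, -0.0]
ee_rot: [-0.0, 0.999, -0.044, -0.0]
force: [0.1, 0.3, 0.1]
grip_width: 0.781
```

>>> {"name": "arm_command", "arguments": {"steps": [0, 0, -0.02, 0, 78, 0, 0, -0.02, 0, 78, 0, 0, 0, 0, 78]}}

```text
time_s: 22.08
eef_pos: [467.7, 13.6, -1.8]
ee_rot: [-0.0, 0.999, -0.044, -0.0]
force: [-0.4, -0.3, 0.3]
grip_width: 0.781
```

```bash
python3 - <<'E'
from h import *
s=st(); p=capture("wrist"); f=p["frame"]
# pad inner edges: report dark columns along a few rows
g=cv2.cvtColor(f,cv2.COLOR_BGR2GRAY)
for y in range(285,325,6):
    row=g[y]; d=np.where(row[:320]<45)[0]; e=np.where(row[320:]<45)[0]+320; print(y, d.max() if len(d) else None, e.min() if len(e) else None)
r=trace(p,"ring")[0]["mask"]; ys,xs=np.where(r); print("ring",xs.min(),xs.max(),ys.min(),ys.max())
E
```

```text
t 22.07 tcp [467.7  13.6  -1.8] jawyaw -95.1 F [-0.4 -0.3  0.3] w 66.4 q [-0.22  0.47  1.88  0.    0.79  1.44]
285 246 387
291 242 391
297 239 399
303 237 404
309 225 405
315 233 354
321 279 354
ring 232 401 241 402
```

>>> {"name": "arm_command", "arguments": {"steps": [0, 0, 0, 0, 74, 0, 0, 0, 0, 68, 0, 0, 0, 0, 60, 0, 0, 0, 0, 60, 0, 0, 0, 0, 60]}}

```text
time_s: 22.8
eef_pos: [467.8, 13.6, -1.4]
ee_rot: [0.0, 0.999, -0.044, 0.0]
force: [-1.6, 0.0, 5.5]
grip_width: 0.691
```

```bash
python3 - <<'E'
from h import *
s=st(); p=capture("wrist"); f=p["frame"]
cv2.imwrite("pics/w14.png",cv2.resize(f[180:420,200:430],None,fx=2.4,fy=2.4))
r=trace(p,"ring")[0]["mask"]; ys,xs=np.where(r); print("ring",xs.min(),xs.max(),ys.min(),ys.max())
E
```

```text
t 22.8 tcp [467.8  13.6  -1.4] jawyaw -95.1 F [-1.6  0.   5.5] w 58.8 q [-0.22  0.47  1.88  0.    0.79  1.44]
ring 232 399 241 402
```

>>> {"name": "arm_command", "arguments": {"steps": [0, 0, 0.03, 0, 60, 0, 0, 0.06, 0, 60, 0, 0, 0.2, 0, 60, 0, 0, 0.4, 0, 60, 0, 0, 0, 0, 60]}}

```text
time_s: 23.52
eef_pos: [468.6, 13.4, 34.0]
ee_rot: [0.0, 0.999, -0.044, 0.002]
force: [-0.0, -0.5, -1.3]
grip_width: 0.687
```

```bash
python3 - <<'E'
from h import *
s=st(); p=capture("wrist"); q=capture("scene")
for n,c in(("w",p),("s",q)):
  for t in("ring","plaque"): print(n,t,[(r["score"],np.round(r["point"]).tolist()) for r in search_frame(c,t)[:1]])
r=trace(p,"ring")[0]["mask"]; ys,xs=np.where(r); print("ring",xs.min(),xs.max(),ys.min(),ys.max())
E
```

```text
t 23.52 tcp [468.6  13.4  34. ] jawyaw -95.1 F [-0.  -0.5 -1.3] w 58.4 q [-0.22  0.41  1.86  0.    0.87  1.44]
w ring [(0.69, [471.0, 15.0, 84.0])]
w plaque [(0.73, [491.0, 22.0, 36.0])]
s ring [(0.68, [486.0, 9.0, 84.0])]
s plaque [(0.92, [246.0, -290.0, 16.0])]Traceback (most recent call last):
  File "<stdin>", line 5, in <module>
IndexError: list index out of range
```

>>> {"name": "arm_command", "arguments": {"steps": [0, 0, 0.5, 0, 60, 0.41, -0.76, 0.05, 0, 60, 0.41, -0.76, 0, 0, 60, 0.41, -0.76, 0, 0, 60, 0.41, -0.76, 0, 0, 60]}}

```text
time_s: 24.5
eef_pos: [550.1, -139.6, 59.8]
ee_rot: [-0.0, 0.999, -0.044, -0.0]
force: [-0.5, -0.1, -0.4]
grip_width: 0.692
```

>>> {"name": "arm_command", "arguments": {"steps": [0.41, -0.76, 0, 0, 60, 0.41, -0.76, 0, 0, 60, 0, 0, 0, 0, 60]}}

```text
time_s: 24.88
eef_pos: [591.0, -216.6, 59.3]
ee_rot: [0.0, 0.999, -0.046, -0.0]
force: [-0.3, 0.3, 0.3]
grip_width: 0.694
```

```bash
python3 - <<'E'
from h import *
s=st(); p=capture("wrist"); cv2.imwrite("pics/w15.png",p["frame"][120:420,170:470]*1)
q=capture("top")
z=s["eef_pos"][2]+35.4+14
R=trace(p,"ring")
for r in R[:1]:
    c=max(cv2.findContours(r["mask"].astype(np.uint8),0,2)[0],key=cv2.contourArea).reshape(-1,2)
    w=np.array([ray(p,k,z)[:2] for k in c],np.float32); print("ring",r["score"],cv2.minAreaRect(w),cv2.minEnclosingCircle(w))
    print(search_frame(p,"ring")[:1])
for r in trace(p,"ring_stand")[:1]:
    c=max(cv2.findContours(r["mask"].astype(np.uint8),0,2)[0],key=cv2.contourArea).reshape(-1,2)
    w=np.array([ray(p,k,12)[:2] for k in c],np.float32); b=cv2.minAreaRect(w); print("stand",r["score"],b)
print("ring hole proj post",px(p,[593.5,-215.5,50]),px(p,[593.5,-215.5,26]))
E
```

```text
t 24.88 tcp [ 591.  -216.6   59.3] jawyaw -95.2 F [-0.3  0.3  0.3] w 59.0 q [-0.54  0.67  1.33 -0.    1.14  1.13]
ring 0.67 ((592.6193237304688, -217.07899475097656), (58.07706069946289, 61.235164642333984), 84.74578094482422) ((592.6260986328125, -217.00564575195312), 30.994640350341797)
[{'point': [593.4, -216.1, 110.7], 'score': 0.7}]
stand 0.86 ((595.8353271484375, -215.33111572265625), (79.79475402832031, 80.66238403320312), 55.12025451660156)
ring hole proj post [311.8531278  268.25248681] [312.17178886 253.8095875 ]
```

View pics/w15.png

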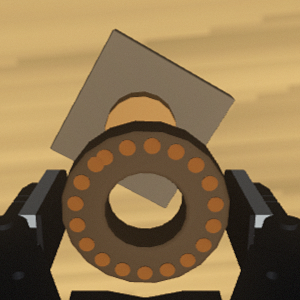

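The ring is held level and centred within 3 mm of the stand's axis (network fit of the stand square 80×81 mm). That is view 17, so I'll use numbers from here. Lowering.

>>> {"name": "arm_command", "arguments": {"steps": [0.04, 0.03, 0, 0, 60, 0, 0, -0.4, 0, 60, 0, 0, -0.4, 0, 60, 0, 0, -0.2, 0, 60, 0, 0, -0.16, 0, 60]}}

```text
time_s: 25.75
eef_pos: [592.9, -212.7, 2.2]
ee_rot: [0.0, 0.999, -0.044, 0.0]
force: [0.3, -0.6, -0.1]
grip_width: 0.699
```

>>> {"name": "arm_command", "arguments": {"steps": [0, 0, -0.08, 0, 60, 0, 0, -0.06, 0, 60, 0, 0, 0, 0, 60]}}

```text
time_s: 26.12
eef_pos: [592.7, -212.9, -4.7]
ee_rot: [0.0, 0.999, -0.044, 0.0]
force: [-0.1, -0.7, -0.6]
grip_width: 0.693
```

>>> {"name": "arm_command", "arguments": {"steps": [0.01, -0.04, 0, 0, 60, 0, 0, -0.04, 0, 60, 0, 0, -0.02, 0, 60, 0, 0, 0, 0, 60]}}

```text
time_s: 26.62
eef_pos: [593.1, -214.8, -7.9]
ee_rot: [-0.0, 0.999, -0.044, -0.0]
force: [-0.0, -0.1, -0.2]
grip_width: 0.694
```

>>> {"name": "arm_command", "arguments": {"steps": [0, 0, -0.02, 0, 60, 0, 0, 0, 0, 60]}}

```text
time_s: 26.88
eef_pos: [593.2, -214.9, -8.9]
ee_rot: [-0.0, 0.999, -0.044, -0.0]
force: [-1.2, -0.0, -0.5]
grip_width: 0.693
```

>>> {"name": "arm_command", "arguments": {"steps": [0, 0, -0.02, 0, 60, 0, 0, 0, 0, 60]}}

```text
time_s: 27.12
eef_pos: [593.3, -214.9, -9.3]
ee_rot: [0.0, 0.999, -0.044, 0.0]
force: [-2.5, 0.2, 5.2]
grip_width: 0.692
```

>>> {"name": "arm_command", "arguments": {"steps": [0, 0, 0, 0, 78, 0, 0, 0, 0, 86, 0, 0, 0, 0, 92, 0, 0, 0.3, 0, 92, 0, 0, 0.8, 0, 92]}}

```text
time_s: 27.75
eef_pos: [592.4, -214.4, 45.1]
ee_rot: [-0.001, 0.999, -0.044, -0.001]
force: [0.4, -0.7, -0.6]
grip_width: 0.919
```

>>> {"name": "arm_command", "arguments": {"steps": [0, 0, 0.9, 0.9, 92, -0.3, 0.5, 0, 0.9, 92, -0.3, 0.5, 0, 0.9, 92, -0.3, 0.5, 0, 0.9, 92, -0.3, 0.5, 0, 0.9, 92]}}

```text
time_s: 28.38
eef_pos: [532.9, -114.2, 91.3]
ee_rot: [0.0, 0.988, 0.153, 0.001]
force: [0.1, -0.1, -0.3]
grip_width: 0.917
```

>>> {"name": "arm_command", "arguments": {"steps": [-0.3, 0.5, 0, 0.9, 92, -0.3, 0.5, 0, 0.9, 92, -0.3, 0.5, 0, 0.9, 92, -0.25, 0.5, 0, 0.9, 92, -0.13, 0.55, 0, 0.9, 92]}}

```text
time_s: 29.0
eef_pos: [469.0, 13.3, 91.3]
ee_rot: [0.0, 0.94, 0.342, 0.001]
force: [0.6, 0.0, 0.6]
grip_width: 0.919
```

```bash
cat > plq.py <<'E'
from h import *
def plq(p,z):
    R=trace(p,"plaque"); out=[]
    for r in R[:3]:
        c=max(cv2.findContours(r["mask"].astype(np.uint8),0,2)[0],key=cv2.contourArea).reshape(-1,2)
        w=np.array([ray(p,k,z)[:2] for k in c],np.float32); b=cv2.minAreaRect(w); print("plaque",round(r["score"],2),np.round(b[0],1),np.round(b[1],1),round(b[2],1),"moments",c.min(0),c.max(0))
E
python3 - <<'E'
from plq import *
s=st(); p=capture("wrist"); cv2.imwrite("pics/w16.png",p["frame"]); plq(p,34)
for r in trace(p,"press_board")[:1]:
    c=max(cv2.findContours(r["mask"].astype(np.uint8),0,2)[0],key=cv2.contourArea).reshape(-1,2)
    print("board",cv2.minAreaRect(np.array([ray(p,k,20)[:2] for k in c],np.float32)))
q=capture("top"); plq(q,34)
for t in("ring","weight","caul"): print(t,[(r["score"],np.round(r["point"]).tolist()) for r in search_frame(q,t)[:2]])
for r in trace(q,"ring")[:1]:
    c=max(cv2.findContours(r["mask"].astype(np.uint8),0,2)[0],key=cv2.contourArea).reshape(-1,2)
    print("ring",cv2.minAreaRect(np.array([ray(q,k,40)[:2] for k in c],np.float32)))
E
```

```text
t 29.0 tcp [469.   13.3  91.3] jawyaw -50.0 F [0.6 0.  0.6] w 78.1 q [-0.22  0.31  1.81  0.    1.02  0.65]
plaque 0.95 [467.7  14.5] [119.7  58.7] 34.5 moments [261 146] [366 334]
board ((468.18902587890625, 14.862533569335938), (139.47091674804688, 79.74717712402344), 33.596736907958984)
plaque 0.73 [364.2 485.6] [120.3  59.9] 41.3 moments [121 231] [160 273]
plaque 0.66 [ 234.2 -291.1] [ 59.8 116.6] 53.2 moments [436 292] [474 334]
plaque 0.55 [231.9 277.7] [52.2 22.6] 76.3 moments [211 304] [232 314]
ring [(0.9, [591.0, -215.0, 41.0])]
weight [(0.78, [431.0, -322.0, 47.0])]
caul [(0.9, [412.0, 328.0, 33.0]), (0.6, [432.0, -322.0, 48.0])]
ring ((589.0674438476562, -216.28054809570312), (55.17731475830078, 58.353355407714844), 45.275230407714844)
```

Plaque fit: (467.7,14.5), 119.7×58.7 mm, 34.5°, on the board, with the right size. Ring, weight and caul are all where they belong. Turning to −55.5° and descending.

>>> {"name": "arm_command", "arguments": {"steps": [-0.02, 0.02, -0.3, -0.6, 92, 0, 0, -0.6, -0.5, 90, 0, 0, -0.6, 0, 86, 0, 0, -0.3, 0, 84, 0, 0, -0.1, 0, 82], "grip_force": 30}}

```text
time_s: 30.08
eef_pos: [468.2, 13.5, -5.2]
ee_rot: [-0.0, 0.955, 0.296, -0.0]
force: [0.2, -0.3, 0.9]
grip_width: 0.822
```

```bash
python3 - <<'E'
from plq import *
s=st(); p=capture("wrist"); cv2.imwrite("pics/w17.png",p["frame"]); plq(p,34)
E
```

```text
t 30.07 tcp [468.2  13.5  -5.2] jawyaw -55.6 F [ 0.2 -0.3  0.9] w 69.8 q [-0.22  0.48  1.88 -0.    0.78  0.75]
plaque 0.61 [474.5  18.8] [103.6  58.4] 33.5 moments [231 152] [394 416]
```

>>> {"name": "arm_command", "arguments": {"steps": [0, 0, -0.1, 0, 80, 0, 0, -0.05, 0, 78, 0, 0, -0.02, 0, 76, 0, 0, 0, 0, 76]}}

```text
time_s: 30.68
eef_pos: [468.2, 13.6, -13.3]
ee_rot: [0.0, 0.955, 0.296, 0.0]
force: [0.3, 0.5, 0.9]
grip_width: 0.764
```

>>> {"name": "arm_command", "arguments": {"steps": [0, 0, 0, 0, 72, 0, 0, 0, 0, 66, 0, 0, 0, 0, 58, 0, 0, 0, 0, 58, 0, 0, 0, 0, 58]}}

```text
time_s: 31.3
eef_pos: [468.3, 13.6, -13.0]
ee_rot: [0.0, 0.955, 0.296, 0.0]
force: [-1.6, -0.1, 5.5]
grip_width: 0.667
```

>>> {"name": "arm_command", "arguments": {"steps": [0, 0, 0.03, 0, 58, 0, 0, 0.1, 0, 58, 0, 0, 0.4, 0, 58, 0, 0, 0.7, 0, 58, 0, 0, 0.2, 0, 58]}}

```text
time_s: 31.92
eef_pos: [469.1, 13.5, 59.9]
ee_rot: [0.001, 0.955, 0.296, 0.001]
force: [-0.0, 0.4, -1.5]
grip_width: 0.673
```

```bash
python3 - <<'E'
from plq import *
s=st(); p=capture("wrist"); plq(p,34+s["eef_pos"][2]+13); q=capture("scene")
for c in(p,q): print([(r["score"],np.round(r["point"]).tolist()) for r in search_frame(c,"plaque")[:4]])
q=capture("top")
for r in trace(q,"oval_stand")[:1]:
    c=max(cv2.findContours(r["mask"].astype(np.uint8),0,2)[0],key=cv2.contourArea).reshape(-1,2)
    print("oval",r["score"],cv2.minAreaRect(np.array([ray(q,k,12)[:2] for k in c],np.float32)))
E
```

```text
t 31.93 tcp [469.1  13.5  59.9] jawyaw -55.6 F [-0.   0.4 -1.5] w 57.2 q [-0.22  0.36  1.84  0.    0.94  0.75]
plaque 0.81 [478.4  19.7] [96.9 58.2] 34.2 moments [229 154] [402 416]
[(0.83, [478.0, 18.0, 105.0])]
[(0.86, [203.0, 313.0, 15.0]), (0.84, [372.0, 498.0, 16.0]), (0.69, [244.0, -291.0, 15.0]), (0.57, [481.0, 24.0, 103.0])]
oval 0.91 ((591.8841552734375, 216.32778930664062), (110.54617309570312, 56.1796989440918), 2.2851483821868896)
```

>>> {"name": "arm_command", "arguments": {"steps": [0.02, 0.45, 0.4, -0.77, 58, 0.02, 0.51, 0.4, -0.77, 58, 0.02, 0.51, 0.4, -0.77, 58, 0.02, 0.51, 0.4, -0.77, 58, 0.02, 0.51, 0.4, -0.77, 58]}}

```text
time_s: 32.9
eef_pos: [472.9, 138.9, 158.2]
ee_rot: [-0.0, 0.991, 0.131, -0.001]
force: [0.2, 1.0, 0.1]
grip_width: 0.671
```

>>> {"name": "arm_command", "arguments": {"steps": [0.02, 0.51, 0.4, -0.77, 58, 0.02, 0.51, 0.4, -0.77, 58, 0.02, 0.51, 0.4, -0.77, 58, 0, 0, 0, 0, 58, 0, 0, 0, 0, 58]}}

```text
time_s: 33.52
eef_pos: [475.8, 214.1, 216.9]
ee_rot: [0.0, 0.999, 0.032, -0.001]
force: [0.1, 0.2, -0.5]
grip_width: 0.673
```

```bash
cat > ov.py <<'E'
from plq import *
def ov(p):
    for r in trace(p,"oval_stand")[:1]:
        c=max(cv2.findContours(r["mask"].astype(np.uint8),0,2)[0],key=cv2.contourArea).reshape(-1,2)
        b=cv2.minAreaRect(np.array([ray(p,k,12)[:2] for k in c],np.float32)); print("oval",r["score"],b,c.min(0),c.max(0))
E
python3 - <<'E'
from ov import *
s=st(); p=capture("wrist"); cv2.imwrite("pics/w18.png",p["frame"]); ov(p); plq(p,s["eef_pos"][2]+47)
# black rubber points
g=cv2.cvtColor(p["frame"],cv2.COLOR_BGR2GRAY); R=trace(p,"oval_stand")
if R:
    m=cv2.morphologyEx(R[0]["mask"].astype(np.uint8),cv2.MORPH_CLOSE,np.ones((25,25),np.uint8))
    n,l,sx,ce=cv2.connectedComponentsWithStats(((g<45)&(m>0)).astype(np.uint8))
    for i in range(1,n):
        if sx[i,4]>15: print(sx[i],ce[i].round(1),ray(p,ce[i],20).round(1))
E
```

```text
t 33.52 tcp [475.8 214.1 216.9] jawyaw -86.3 F [ 0.1  0.2 -0.5] w 57.2 q [ 0.2   0.3   1.48 -0.    1.37  1.71]
oval 0.62 ((593.9464111328125, 219.91636657714844), (109.59041595458984, 55.79008102416992), 4.158713340759277) [284   4] [348 136]
plaque 0.7 [484.4 309.3] [39.2 23.2] 40.6 moments [  0 237] [ 91 337]
plaque 0.65 [440.2 241.7] [10.9  4.1] 14.6 moments [227 396] [240 421]
plaque 0.59 [487.2 214.5] [97.8 58.6] 3.3 moments [229 153] [402 417]
[290  22  15  17 194] [297.3  29.8] [625.8 238.4  20. ]
[327  22  15  16 194] [334.   29.5] [628.  207.2  20. ]
[292 107  14  15 165] [298.7 114.1] [557.5 233.5  20. ]
[327 107  14  15 163] [333.5 113.8] [559.7 202.4  20. ]
```

Rubber points are found at a 68×31 mm spacing (70×32 expected): centre (593,220), angle 4.1°. The plaque's centre agrees with the TCP within 0.5 mm, at 3.5°. Moving over and down.

>>> {"name": "arm_command", "arguments": {"steps": [0.78, 0.04, 0, 0.12, 58, 0.78, 0.04, 0, 0, 58, 0.78, 0.03, 0, 0, 58, 0, 0, -0.8, 0, 58, 0, 0, -0.9, 0, 58]}}

```text
time_s: 34.35
eef_pos: [593.6, 219.5, 131.8]
ee_rot: [-0.0, 0.999, 0.036, 0.0]
force: [0.3, 0.1, -1.1]
grip_width: 0.667
```

>>> {"name": "arm_command", "arguments": {"steps": [0, 0, -0.9, 0, 58, 0, 0, -0.8, 0, 58, 0, 0, -0.3, 0, 58, 0, 0, 0, 0, 58, 0, 0, 0, 0, 58]}}

```text
time_s: 34.98
eef_pos: [594.2, 220.2, 35.0]
ee_rot: [-0.0, 0.999, 0.037, 0.001]
force: [0.3, 0.7, -0.7]
grip_width: 0.67
```

```bash
python3 - <<'E'
from ov import *
s=st(); p=capture("wrist"); cv2.imwrite("pics/w19.png",p["frame"]); plq(p,s["eef_pos"][2]+47)
E
```

```text
t 34.98 tcp [594.2 220.2  35. ] jawyaw -85.8 F [ 0.3  0.7 -0.7] w 56.9 q [0.17 0.71 1.33 0.   1.1  1.67]
plaque 0.56 [605.6 220.6] [96.8 58.3] 3.9 moments [229 154] [402 416]
```

>>> {"name": "arm_command", "arguments": {"steps": [-0.02, 0, -0.3, 0, 58, 0, 0, -0.25, 0, 58, 0, 0, -0.14, 0, 58, 0, 0, -0.06, 0, 58, 0, 0, 0, 0, 58]}}

```text
time_s: 35.7
eef_pos: [592.3, 220.1, -4.4]
ee_rot: [-0.0, 0.999, 0.037, -0.0]
force: [0.1, 0.6, -0.6]
grip_width: 0.671
```

>>> {"name": "arm_command", "arguments": {"steps": [0, 0, -0.04, 0, 58, 0, 0, 0, 0, 58]}}

```text
time_s: 35.95
eef_pos: [592.2, 220.1, -6.2]
ee_rot: [-0.0, 0.999, 0.037, 0.0]
force: [-0.9, 1.0, -0.7]
grip_width: 0.669
```

>>> {"name": "arm_command", "arguments": {"steps": [0, 0, -0.02, 0, 58, 0, 0, 0, 0, 58]}}

```text
time_s: 36.2
eef_pos: [592.4, 220.2, -7.0]
ee_rot: [-0.0, 0.999, 0.037, 0.0]
force: [-0.8, -0.9, 3.4]
grip_width: 0.67
```

>>> {"name": "arm_command", "arguments": {"steps": [0, 0, -0.01, 0, 58, 0, 0, 0, 0, 72, 0, 0, 0, 0, 80, 0, 0, 0, 0, 90, 0, 0, 0, 0, 90]}}

```text
time_s: 36.83
eef_pos: [592.1, 220.1, -7.9]
ee_rot: [-0.0, 0.999, 0.037, -0.0]
force: [0.4, 0.1, 0.5]
grip_width: 0.898
```

>>> {"name": "arm_command", "arguments": {"steps": [0, 0, 0.3, 0, 90, 0, 0, 0.8, 0, 90, 0, 0, 0.9, 0, 90, -0.5, 0, 0.9, 0, 90, -0.9, 0, 0.5, 0, 90]}}

```text
time_s: 37.45
eef_pos: [522.6, 220.1, 165.4]
ee_rot: [-0.0, 0.999, 0.036, 0.002]
force: [-0.4, 0.5, 1.1]
grip_width: 0.9
```

>>> {"name": "arm_command", "arguments": {"steps": [-0.8, 0, 0, 0, 90, 0, 0, 0, 0, 90, 0, 0, 0, 0, 90]}}

```text
time_s: 37.83
eef_pos: [482.9, 220.1, 163.1]
ee_rot: [-0.0, 0.999, 0.037, 0.001]
force: [0.5, 0.0, 0.9]
grip_width: 0.903
```

```bash
python3 - <<'E'
from ov import *
s=st(); p=capture("wrist"); plq(p,40); ov(p)
q=capture("top"); plq(q,40); c=capture("scene")
for t in("ring","weight","caul","plaque"): print(t,[[(r["score"],np.round(r["point"]).tolist()) for r in search_frame(k,t)[:4]] for k in(q,c)])
a=cv2.resize(c["frame"],(800,600)); t=cv2.resize(q["frame"][130:310,110:510],(800,360),interpolation=cv2.INTER_CUBIC)
cv2.imwrite("pics/end.png",np.vstack([t[:240],cv2.resize(np.hstack([c["frame"][180:400,120:340],c["frame"][240:460,260:480]]),(720,360)).copy() if 0 else cv2.resize(np.hstack([c["frame"][230:300,120:210],c["frame"][310:400,290:380][:70]]),(800,311))]))
E
```

```text
t 37.83 tcp [482.9 220.1 163.1] jawyaw -85.8 F [0.5 0.  0.9] w 76.8 q [ 0.21  0.36  1.54 -0.    1.24  1.7 ]
plaque 0.98 [380.7 446.6] [53.6 93.1] 82.5 moments [  0 265] [ 65 369]
plaque 0.94 [584.6 219. ] [103.4  57.9] 4.0 moments [285   0] [370 157]
oval 0.61 ((541.398681640625, 241.1207733154297), (7.770766258239746, 4.821415901184082), 3.526122808456421) [291 137] [297 147]
plaque 0.75 [ 236.4 -290.3] [ 61.5 116.6] 53.2 moments [436 291] [474 334]
plaque 0.68 [366.3 483.9] [119.3  58.1] 38.8 moments [122 231] [159 272]
plaque 0.66 [179.1 341.7] [55.  26.6] 2.8 moments [189 318] [200 341]
ring [[(0.54, [592.0, -215.0, 42.0])], [(0.79, [600.0, -208.0, 41.0]), (0.26, [439.0, -313.0, 48.0])]]
weight [[(0.6, [432.0, -320.0, 45.0])], [(0.87, [438.0, -311.0, 48.0])]]
caul [[], [(0.8, [425.0, 338.0, 21.0])]]
plaque [[(0.95, [368.0, 494.0, 18.0]), (0.78, [234.0, -295.0, 15.0]), (0.54, [178.0, 344.0, 15.0])], [(0.97, [604.0, 224.0, 36.0]), (0.84, [203.0, 313.0, 15.0]), (0.82, [243.0, -293.0, 13.0]), (0.57, [374.0, 501.0, 12.0])]]
```

View pics/end.png

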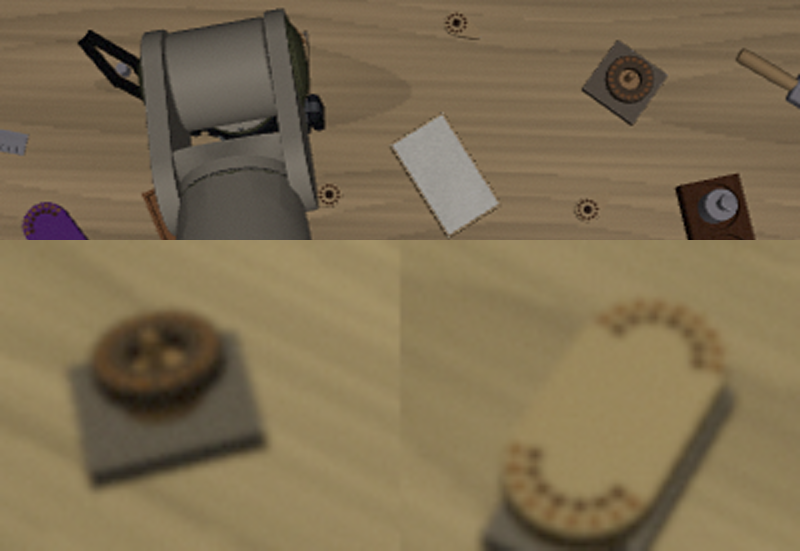

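The ring sits around the post on its shoulder, the weight stands in the far well, and the plaque lies on its stand. The wrist fit puts it at about (592.7,219.6) and 4.0°, against the stand's (593,220) and 4.1°. Handing in.

```bash
python3 -c "
from h import *
st(); print(finish_job())"
```

```text
t 38.52 tcp [482.2 220.1 162.2] jawyaw -85.8 F [ 0.  -0.3 -0.3] w 76.5 q [0.21 0.36 1.54 0.   1.24 1.7 ]
the job is handed in; nothing more can be done
None
```

The job is done and handed in at 38.5 s. All four pieces were moved in the order asked: weight in the empty well, caul in the tray, ring over the post, plaque on the four points. I let go of each piece only after the wrist force showed it resting (about 2 to 8 N), and the ring and plaque never went onto the bench.

- **Ring, weight and plaque:** in the final pictures the ring surrounds the post on its shoulder and the weight stands in its well. The plaque is within about 1 mm and 0.2° of the stand's centre line.
- **Caul:** it was seen lying flat in the tray after release. In the last top view the arm hid it, so the final check there is only the network's find in the scene picture.
- **Finger reach:** the fingertips really end about 26 to 40 mm above the reported TCP, unlike the description. My first close on the knob therefore shut on nothing, touching nothing, and I worked with the measured offset from there.
- **Camera agreement:** the top and wrist cameras differed by 2 to 3 mm on the stands. I mostly went by the wrist readings.
- **Pictures viewed:** I viewed 18, against a budget of 14 (16 with the allowance).

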